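# Lock the knife box in the collage workshop

## Robot

A 6-joint arm with a two-finger parallel gripper is mounted at the origin on the work surface. World frame = base frame: x ahead of the robot, y to its left, z up, the work surface at z = 0. Lengths are in m, angles in rad, forces in N, time in s.
With the tool pointing down it reaches from about 0.4 to 0.825 m from the base axis. Payload 7 kg.
Tool frame: the origin (TCP) lies midway between the tips of the shut fingers; the grasp point (between the pads) lies arm.hold_point_z behind it (arm.hold_point_z is the distance from the TCP to the grasp point, in m); z points along the fingers, y is the line along which they close (so a half turn about z gives the same grasp; the last joint's range is limited). The gripper opens to 88 mm and grips with 3 to 60 N. Pads are 19 mm wide; open, the fingers measure 130 mm over their backs; the gripper's body (78 mm by 193 mm) begins 47 mm behind the grasp point.
Start: joints at [0.288, 0.359, 0.012, 0, -1.224, -0.288], TCP at [0.675, -0, 0.227] pointing down, gripper open.
Joint ranges: [-3.07, 3.07], [-1.43, 2.12], [-1.02, 1.25], [-3.03, 1.67], [-3.05, -0], [-3.03, 3.03]. Speed limits (rad/s): [2.39, 2.39, 3.01, 3.14, 3.14, 3.14].

## Interface

Orientations are given as [roll, pitch, yaw] about the fixed x, y, z axes, in that order (R = Rz(yaw) Ry(pitch) Rx(roll)).
In Python, from station import arm gives the robot as it stands.
- The arm moves only by the shell command python3 -m crank 'ROWS' [OPENING] [FORCE]. ROWS is JSON, a list that holds one entry, the list of rows, each a list of 4 numbers: the shift along the tool's x, y, z in units of 25 mm (1.0 is 25 mm), then the turn about the tool's z in units of 5 degrees (1.0 is 5 degrees). A call has 1 to 12 rows; each row is the pose to reach, as a shift and turn from the pose commanded when the call began, along the tool's axes at that moment; what a row does not reach only later rows make up. A row lasts 1/8 s, in which the tool goes at most 62.5 mm and 10.7 degrees, less where a joint would pass 70% of its speed; a pose out of reach is approached as far as the arm can. A call with a gripper value outside its range is refused whole. OPENING is the closure, from 0 (fully open) to 1 (shut), set as the call begins (- or left out, the last holds). The fingers move at their own pace and stop on an object; FORCE is the grip in N (left out, the last holds). Time passes only in rows, so rows that repeat a pose let the fingers close. It gives the time, the measured TCP pose, the force, the opening and the grip force at its end, in the units of the state.
- arm.get_state(): the state, without advancing time (a new reading comes with each control period).
- arm.grab_frame(name): name is "scene" or "side" or "wrist"; returns (picture, depth): 420x560x3 uint8, red, green, blue; 420x560 float32, m along the optical axis (not along the pixel's ray), 0 where there is no reading.
- arm.get_calibration(name): a dict with "mtx" (3x3 intrinsics, pixels), "R" (3x3) and "t" (3): a world point X has camera coordinates R X + t; the wrist camera has in their place "mount" (4x4, takes a point from camera to tool coordinates, whose origin is the TCP and whose axes are the flange's). Camera axes: x right, y down, z forward; pixel columns grow to the right and rows downward; lengths in m; the calibration is good to about 2 mm. The wrist camera is an equidistant fisheye: a pixel r from the principal point sees the ray r / f radians off the axis. A picture is of the moment at which its call begins: read the wrist's pose just before it. get_calibration takes no time and is no camera call.
- arm.job_done(): hands the job in; it is judged then, once.
Trained networks look in the newest picture that a camera, given by its name, has taken for a name from the list of things; names that differ only in an ending like _2 or _b are one class to them, and where a whole thing is asked for, a point or a joint stands for the part that bears it (a point fixed in the world has none). Each returns a list of dicts, best first, with "score" (0 to 1); they miss things now and then, are a little off and sometimes report something else, mostly with a low value. They report only what shows in the picture. A call takes as long as a camera call.
- arm.recognise(thing, camera): "extent" ([left, top, width, height] in pixels, round what is visible of it).
- arm.trace(thing, camera): "mask" (420x560 bool, what is visible of it) and "extent" ([left, top, width, height] in pixels, round what is visible of it).
The state is a dict: "t": time; "q": joint angles; "qd": joint speeds; "joint_efforts": joint torques, N m; "eef_pos": TCP position; "ee_rot": TCP orientation; "force": force on the tool from outside, world axes, zero at the start; "moment": the same for the moment, N m; "width": finger opening in m; "gripper_force": force on a finger pad.
Only numpy, scipy, OpenCV 4.12 (cv2) and the standard library are available. Lean on these libraries where they do the work, as an engineer would, in place of code of your own. Each camera call takes 0.05 s, during which the arm holds its last target. There are 200 camera calls.

## Task

Lock the long box, where the craft knives are kept: its key was left half turned, so first turn it right back to its stop, away from the keep (the steel plate on a post at the edge of the lid), then forward until the key's steel tongue lies straight in the middle under that plate (further on it comes out the other side), and let go. Leave the key of the square box as it is.

Things in the scene. Friction and masses are not known exactly. Their poses are not given: they have to be found in the camera images.
- long_key_head (a point): Centre of the black key head on the LONG cream steel box (160 x 280 mm, 60 high, fixed). The key stands upright in a dark 64 mm square lock case on the lid. Head: 36 mm wide (own x, level), 10 thick (own y, level), 30 tall; pinch it across its thickness. The vertical turning axis passes through this point, 111 mm above the table; the lock case's top is 33 mm below it.
- long_key (a joint): Turn of that key, rad, growing CLOCKWISE from above; stops at 0 and 1.5, friction 0.06 N m, stays where left; starts at 0.35 to 0.65. The tongue, a flat bar 10 mm wide below the head and in line with its width, turns with it, 3 to 7 mm above the case, tip 58 mm from the axis. At 0 it is 60 degrees short of the keep.
- long_box: The long box: origin under its middle, below the key's axis; y along its 280 mm side. Its keep, an overhanging steel plate 30 mm wide on a post, stands at its -x edge (the robot's side), 52 to 70 mm from the key's axis, its top 90 mm above the table. The tongue lies centred under it, locked, at key 1.047 (60 degrees), the head then square to the long side.
- square_key_end (a point): Point on the end edge of the key head of the other, SQUARE box (cream steel, 160 x 150 mm, 80 high), 18 mm from that key's turning axis, 131 mm above the table. Same lock and key; this key is to be left as it is. Either box may be the left one.

How it is judged:
By the outcome, as a careful person would: the job done as asked, in the order asked, and still so for the second after the job is handed in, with the robot touching nothing.
It also fails if it takes over 35 s, if anything falls off the work surface, if the arm or the gripper's body presses on something with over 40 N, if the wrist force passes 120 N, or if a joint passes its speed limit or range.

## Working session

There is one attempt and no reset: what is moved stays moved. The work goes in short steps, Python scripts to look and compute and a shell command to move; the robot and the scene stay as the last step left them, time stands still between calls to the robot, and variables do not carry over. Pictures are saved under pics/ and viewed, at most 10 in all, crops included, and the job is handed in when it is done.

```bash
mkdir -p pics; ls; cat > h.py <<'E'
import numpy as np, cv2
from station import arm
def world(cam,depth,mask):
    c=arm.get_calibration(cam);K=np.array(c["mtx"]);R=np.array(c["R"]);t=np.array(c["t"])
    v,u=np.nonzero(mask&(depth>0));d=depth[v,u]
    P=np.stack([(u-K[0,2])/K[0,0]*d,(v-K[1,2])/K[1,1]*d,d],1)
    return (P-t)@R
E
python3 - <<'E'
from h import *
s=arm.get_state();print(s["eef_pos"],s["ee_rot"],s["width"],arm.hold_point_z)
ims=[]
for cam in("scene","side"):
    im,d=arm.grab_frame(cam);ims.append(im)
    np.save(f"{cam}_d.npy",d);np.save(f"{cam}_im.npy",im)
    for th in("long_key_head","long_key","long_box","square_key_end"):
        for r in arm.trace(th,cam)[:2]:
            W=world(cam,d,r["mask"])
            print(cam,th,round(r["score"],2),np.round(r["extent"]),len(W),np.median(W,0).round(3),W.max(0).round(3) if len(W) else '')
cv2.imwrite("pics/a.png",cv2.resize(np.vstack(ims)[...,::-1],None,fx=.71,fy=.71))
cv2.imwrite("pics/s.png",ims[0][...,::-1])
E
```

```text
pics
[ 6.74511455e-01 -5.23283509e-05  2.25618209e-01] [ 3.13992194e+00 -1.82528896e-04 -1.57089368e+00] 0.08760422456509076 0.0188
scene long_key_head 0.62 [312. 137.  28.  16.] 145 [0.562 0.179 0.084] [0.588 0.187 0.09 ]
scene long_key 0.61 [313. 134.  30.  20.] 184 [0.565 0.179 0.084] [0.591 0.193 0.091]
scene long_box 0.7 [253. 115. 164. 120.] 6823 [0.59  0.1   0.059] [0.764 0.33  0.324]
scene square_key_end 0.75 [139. 236.  32.  32.] 524 [ 0.542 -0.201  0.123] [ 0.561 -0.186  0.147]
side long_key_head 0.98 [217. 286.  63.  33.] 1048 [0.572 0.19  0.101] [0.594 0.2   0.128]
side long_key 0.63 [215. 283.  62.  37.] 1157 [0.572 0.189 0.093] [0.619 0.2   0.128]
side long_box 0.93 [110. 227. 225. 192.] 25426 [0.576 0.219 0.06 ] [0.718 0.326 0.128]
side square_key_end 0.94 [310. 113.  40.  28.] 497 [ 0.539 -0.192  0.124] [ 0.6   -0.183  0.147]
```

View pics/s.png

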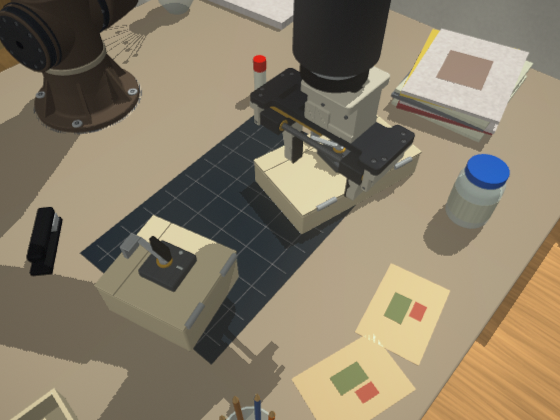

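```bash
python3 - <<'E'
from h import *
im=np.load("side_im.npy");cv2.imwrite("pics/side.png",cv2.resize(im[...,::-1],None,fx=1.4,fy=1.4))
E
```

```text
(no output)
```

View pics/side.png

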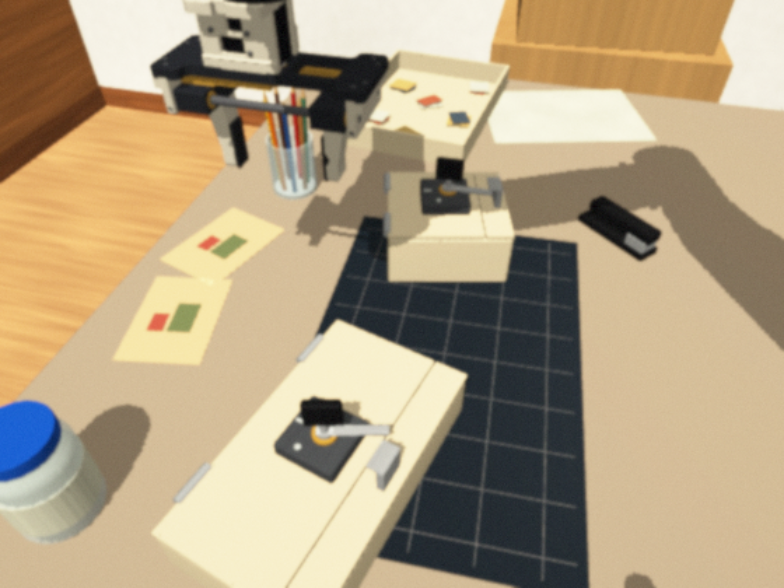

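The side view shows the long box in front: key head at about (322,410) of the enlarged picture, tongue pointing right to (388,430), keep at (383,463). The square box is behind it, with its tongue under its keep. Next I fit the lid, head, tongue and keep from the depth image.

```bash
python3 - <<'E'
from h import *
d=np.load("side_d.npy");im=np.load("side_im.npy")
W=world("side",d,np.ones_like(d,bool))
near=(abs(W[:,0]-.58)<.25)&(abs(W[:,1]-.2)<.25)
lid=W[near&(abs(W[:,2]-.06)<.004)]
r=cv2.minAreaRect(lid[:,:2].astype(np.float32)*1000);print("lid",r,np.median(lid[:,2]))
k=W[near&(abs(W[:,0]-.575)<.06)&(abs(W[:,1]-.19)<.06)]
H=k[(k[:,2]>.1)&(k[:,2]<.135)];print("head",len(H),H.min(0),H.max(0),cv2.minAreaRect(H[:,:2].astype(np.float32)*1000))
T=H[H[:,2]>.122];print("headtop",cv2.minAreaRect(T[:,:2].astype(np.float32)*1000),len(T))
c=k[abs(k[:,2]-.078)<.0025];print("case",cv2.minAreaRect(c[:,:2].astype(np.float32)*1000),len(c))
q=W[near&(abs(W[:,2]-.09)<.003)];np.save("q.npy",q);print("z90",len(q));print(q[::max(1,len(q)//25)].round(3))
m=W[near&(abs(W[:,2]-.084)<.003)];print("z84",len(m));print(m[::max(1,len(m)//30)].round(3))
E
```

```text
lid ((643.9940185546875, 196.69833374023438), (329.83599853515625, 283.34930419921875), 75.69575500488281) 0.05990544766119518
head 549 [0.56040066 0.18067815 0.1000231 ] [0.59571642 0.19775646 0.12791302] ((578.3240966796875, 189.1785430908203), (35.914546966552734, 10.99764347076416), 15.258681297302246)
headtop ((578.3995971679688, 189.01470947265625), (35.77397918701172, 10.351573944091797), 16.28486442565918) 234
case ((562.463623046875, 192.9677734375), (63.82569885253906, 104.56363677978516), 75.50238800048828) 1306
z90 722
[[0.811 0.243 0.089]
 [0.578 0.191 0.089]
 [0.524 0.188 0.09 ]
 [0.52  0.191 0.09 ]
 [0.523 0.195 0.09 ]
 [0.513 0.193 0.089]
 [0.78  0.269 0.091]
 [0.523 0.201 0.09 ]
 [0.516 0.2   0.09 ]
 [0.509 0.198 0.087]
 [0.779 0.274 0.089]
 [0.525 0.208 0.09 ]
 [0.52  0.207 0.089]
 [0.514 0.207 0.09 ]
 [0.778 0.283 0.091]
 [0.532 0.215 0.087]
 [0.524 0.216 0.09 ]
 [0.514 0.215 0.091]
 [0.518 0.218 0.09 ]
 [0.783 0.294 0.09 ]
 [0.78  0.296 0.088]
 [0.783 0.301 0.088]
 [0.788 0.307 0.091]
 [0.787 0.308 0.088]
 [0.797 0.316 0.092]
 [0.81  0.319 0.088]]
z84 727
[[0.606 0.183 0.081]
 [0.555 0.178 0.085]
 [0.526 0.17  0.085]
 [0.551 0.178 0.085]
 [0.589 0.187 0.081]
 [0.55  0.179 0.085]
 [0.585 0.19  0.085]
 [0.55  0.181 0.085]
 [0.587 0.19  0.081]
 [0.552 0.183 0.085]
 [0.792 0.25  0.085]
 [0.559 0.186 0.084]
 [0.53  0.177 0.083]
 [0.566 0.189 0.084]
 [0.537 0.18  0.082]
 [0.573 0.194 0.085]
 [0.543 0.183 0.081]
 [0.578 0.196 0.083]
 [0.58  0.199 0.082]
 [0.508 0.192 0.086]
 [0.509 0.198 0.083]
 [0.777 0.277 0.081]
 [0.778 0.285 0.086]
 [0.521 0.219 0.085]
 [0.517 0.219 0.083]
 [0.779 0.294 0.081]
 [0.782 0.301 0.082]
 [0.789 0.308 0.083]
 [0.802 0.317 0.086]
 [0.799 0.317 0.084]
 [0.811 0.321 0.081]]
```

Axis is near (0.578, 0.189). The tongue points at about 196° and the keep at 165.5°, so the key is at about 0.51 rad. I'll move above it with the fingers across the head's thickness, then check with the wrist camera.

```bash
python3 -m crank '[[[-1.5,0.8,0,2],[-3,1.6,0,4],[-4.5,2.4,0,6],[-6,3.2,0,8],[-7,3.6,0.5,10],[-7.56,3.84,1,12],[-7.56,3.84,1.5,14],[-7.56,3.84,2,14.8],[-7.56,3.84,2,14.8],[-7.56,3.84,2,14.8],[-7.56,3.84,2,14.8]]]' 0 20
python3 - <<'E'
from h import *
s=arm.get_state();print(s["t"],s["eef_pos"],s["ee_rot"],s["q"],s["qd"])
ims=[]
for cam in("wrist","side"):
    im,d=arm.grab_frame(cam);ims.append(im);np.save(f"{cam}_d2.npy",d)
    np.save(f"{cam}_im2.npy",im)
c=arm.get_calibration("wrist");print(c)
# project head axis point for checking
from scipy.spatial.transform import Rotation as Ro
M=np.array(c["mount"]);K=np.array(c["mtx"]);R=Ro.from_euler("xyz",s["ee_rot"]).as_matrix()
for X in([.5784,.189,.126],[.518,.204,.09]):
    p=R.T@(np.array(X)-s["eef_pos"]);p=M[:3,:3].T@(p-M[:3,3])
    r=np.hypot(p[0],p[1]);th=np.arctan2(r,p[2]);print(X,K[0,0]*th*p[0]/r+K[0,2],K[1,1]*th*p[1]/r+K[1,2])
cv2.imwrite("pics/w2.png",ims[0][...,::-1])
E
```

```text
t: 1.88
eef_pos: [0.5793, 0.1891, 0.1773]
ee_rot: [3.141, 0.001, -2.861]
force: [0.4, 0.0, 0.7]
width: 0.0876
gripper_force: 0.0
1.875 [0.57932084 0.18906047 0.17726154] [ 3.14137264e+00  1.01862220e-03 -2.86142236e+00] [ 6.35731620e-01  2.86854472e-01 -2.08928243e-01  1.68751420e-04
 -1.07398212e+00 -1.92643790e+00] [-0.00055409 -0.00124189 -0.00196883 -0.00118656  0.00330287 -0.0034781 ]
{'mtx': array([[325.1922621 ,   0.        , 283.90017302],
       [  0.        , 325.1922621 , 213.86340491],
       [  0.        ,   0.        ,   1.        ]]), 'mount': array([[-8.91032974e-05, -9.66783250e-01, -2.55597614e-01,
         6.87629435e-02],
       [ 9.99998293e-01,  3.85626318e-04, -1.80721644e-03,
        -6.02611801e-04],
       [ 1.84575175e-03, -2.55597339e-01,  9.66781565e-01,
        -1.58482153e-01],
       [ 0.00000000e+00,  0.00000000e+00,  0.00000000e+00,
         1.00000000e+00]])}
[0.5784, 0.189, 0.126] 285.6433299404761 231.4972694605995
[0.518, 0.204, 0.09] 326.7069962747116 148.5351669543312
```

View pics/w2.png

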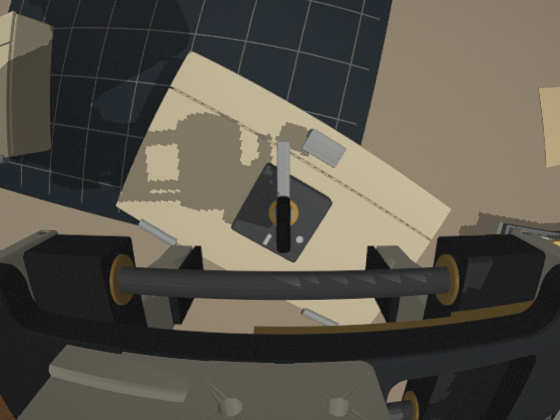

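The wrist view shows the head upright in the image at (283,225), its tongue up to (283,142) and the keep at (324,147), within about 3 px of my projections. I'll refine with the wrist depth image.

```bash
cat >> h.py <<'E'
from scipy.spatial.transform import Rotation as Ro
def wristw(d,s):
    c=arm.get_calibration("wrist");M=np.array(c["mount"]);K=np.array(c["mtx"])
    v,u=np.nonzero(d>0);z=d[v,u];a=(u-K[0,2])/K[0,0];b=(v-K[1,2])/K[1,1];th=np.hypot(a,b)+1e-9
    r=z*np.tan(th);P=np.stack([r*a/th,r*b/th,z],1)
    P=P[(th<1.2)];P=P@M[:3,:3].T+M[:3,3]
    return P@Ro.from_euler("xyz",s["ee_rot"]).as_matrix().T+s["eef_pos"]
def ana(W):
    mr=lambda p:tuple(np.round(x,1) for x in cv2.minAreaRect(p[:,:2].astype(np.float32)*1000))+(len(p),)
    rel=np.linalg.norm(W[:,:2]-[.578,.189],axis=1)
    T=W[(rel<.024)&(W[:,2]>.12)&(W[:,2]<.135)];print("head",mr(T),np.median(T[:,2]))
    c=W[(rel<.045)&(abs(W[:,2]-.078)<.002)];print("case",mr(c))
    q=W[(rel>.045)&(rel<.08)&(abs(W[:,2]-.09)<.003)];print("keep",mr(q),np.median(q[:,2]))
    t=W[(rel>.025)&(rel<.065)&(abs(W[:,2]-.085)<.002)&(W[:,0]<.57)];print("tongue",mr(t))
    l=W[(abs(W[:,2]-.06)<.003)&(rel<.16)];print("lid",mr(l))
    return T,c,q,t
E
python3 - <<'E'
from h import *
s=arm.get_state()
print("wrist");ana(wristw(np.load("wrist_d2.npy"),s))
d=np.load("side_d2.npy");print("side");ana(world("side",d,d>0))
E
```

```text
wrist
head (array([576.7, 186.3]), array([35.3,  9.1]), np.float64(15.7), 698) 0.12561686824097534
case (array([580.8, 185.4]), array([63.3, 64. ]), np.float64(75.9), 4151)
keep (array([518. , 201.8]), array([30.6, 17.9]), np.float64(75.8), 913) 0.09002657072291627
tongue (array([538.5, 175.1]), array([34.3, 10.1]), np.float64(16.0), 568)
lid (array([579.7, 185.8]), array([281., 166.]), np.float64(75.7), 37631)
side
head (array([568., 190.]), array([16.5,  3.5]), np.float64(21.0), 43) 0.12273042851875103
case (array([582.1, 188.2]), array([63.4, 63.6]), np.float64(76.0), 1172)
keep (array([519.5, 203.4]), array([31.3, 18.5]), np.float64(76.2), 353) 0.08980258926789535
tongue (array([532.5, 195.9]), array([31.6, 50.4]), np.float64(17.8), 186)
lid (array([581.3, 187.3]), array([281.1, 166.3]), np.float64(75.7), 17714)
```

```bash
python3 -m crank '[[[0.09,-0.04,1,0],[0.09,-0.04,2,0],[0.09,-0.04,2.8,0],[0.09,-0.04,3.25,0],[0.09,-0.04,3.25,0],[0.09,-0.04,3.25,0]]]' 0 25
python3 -m crank '[[[0,0,0,0],[0,0,0,0],[0,0,0,0],[0,0,0,0],[0,0,0,0],[0,0,0,0],[0,0,0,0],[0,0,0,0]]]' 1 25
```

```text
t: 2.72
eef_pos: [0.5777, 0.1877, 0.0962]
ee_rot: [3.141, 0.001, -2.862]
force: [0.2, 0.3, -0.2]
width: 0.0878
gripper_force: 0.0
t: 3.72
eef_pos: [0.5771, 0.1874, 0.0953]
ee_rot: [-3.142, -0.0, -2.862]
force: [-0.2, -0.1, -0.3]
width: 0.0139
gripper_force: 0.0
```

```bash
python3 -m crank '[[[0,0,0,0],[0,0,0,0],[0,0,0,0]]]' 1 25; python3 -c "
from h import *;print(arm.get_state()['moment'])"
```

```text
t: 4.1
eef_pos: [0.577, 0.1877, 0.0953]
ee_rot: [3.141, 0.0, -2.862]
force: [-2.0, 3.2, 0.4]
width: 0.01
gripper_force: 25.0
[ 0.99037251  0.37727243 -0.008801  ]
```

```bash
python3 -m crank '[[[0,0,0,-1],[0,0,0,-2],[0,0,0,-3],[0,0,0,-4],[0,0,0,-5],[0,0,0,-5.4],[0,0,0,-5.4]]]'; python3 -c "
from h import *;print(arm.get_state()['moment'])"
python3 -m crank '[[[0,0,0,-0.3],[0,0,0,-0.5],[0,0,0,-0.5]]]'; python3 -c "
from h import *;print(arm.get_state()['moment'])"
```

```text
t: 4.97
eef_pos: [0.5771, 0.1875, 0.0953]
ee_rot: [3.142, 0.0, -2.392]
force: [-0.8, 2.1, -0.4]
width: 0.0096
gripper_force: 25.0
[0.80595334 0.21769539 0.05826061]
t: 5.35
eef_pos: [0.5771, 0.1875, 0.0953]
ee_rot: [3.142, 0.0, -2.347]
force: [-1.0, 2.4, 0.3]
width: 0.0096
gripper_force: 25.0
[0.92768668 0.20237933 0.05687648]
```

```bash
for i in 1; do python3 -m crank '[[[0,0,0,-0.3],[0,0,0,-0.3]]]'; python3 -c "
from h import *;print(arm.get_state()['moment'])"
python3 -m crank '[[[0,0,0,-0.3],[0,0,0,-0.3]]]'; python3 -c "
from h import *;print(arm.get_state()['moment'])"; done
```

```text
t: 5.6
eef_pos: [0.5771, 0.1875, 0.0953]
ee_rot: [3.141, 0.0, -2.321]
force: [-0.8, 3.7, -0.8]
width: 0.0101
gripper_force: 25.2
[ 0.99020388  0.14831006 -0.43502298]
t: 5.85
eef_pos: [0.5771, 0.1874, 0.0953]
ee_rot: [3.142, 0.0, -2.295]
force: [-0.5, 2.8, -0.4]
width: 0.01
gripper_force: 25.8
[ 1.0616087   0.12019067 -0.57970788]
```

The moment jumped to −0.58 N m at about yaw −2.33, which matches the expected stop at 60° from the keep. Now I turn it forward, stopping slightly short.

```bash
python3 -m crank '[[[0,0,0,1.2],[0,0,0,2.4],[0,0,0,3.6],[0,0,0,4.8],[0,0,0,6],[0,0,0,7.2],[0,0,0,8.4],[0,0,0,9.6],[0,0,0,10.8],[0,0,0,11.8],[0,0,0,12.3],[0,0,0,12.3]]]'
python3 - <<'E'
from h import *
s=arm.get_state();print(s["moment"],s["ee_rot"],s["qd"])
im,d=arm.grab_frame("wrist");np.save("wrist_d3.npy",d);cv2.imwrite("pics/w3.png",im[...,::-1])
ana(wristw(d,s))
E
```

```text
t: 7.35
eef_pos: [0.577, 0.1878, 0.0953]
ee_rot: [3.141, -0.0, 2.916]
force: [-1.7, 4.9, -0.5]
width: 0.0102
gripper_force: 25.0
[ 1.85997815  0.45188788 -0.08706058] [ 3.14123630e+00 -1.97939071e-05  2.91562422e+00] [ 0.00092454  0.00201075  0.00215964  0.00075359 -0.00095713  0.02355576]
head (array([576.5, 189.9]), array([34.9, 23. ]), np.float64(2.7), 1103) 0.12572958650504049
case (array([562. , 190.8]), array([63.5, 25. ]), np.float64(76.2), 3276)
keep (array([518.4, 202.2]), array([29.8, 17.9]), np.float64(76.9), 2090) 0.09028245701313604
tongue (array([540.7, 195.4]), array([ 9.6, 27. ]), np.float64(76.7), 932)
lid (array([574. , 187.8]), array([280.8, 153.9]), np.float64(75.9), 45508)
```

View pics/w3.png

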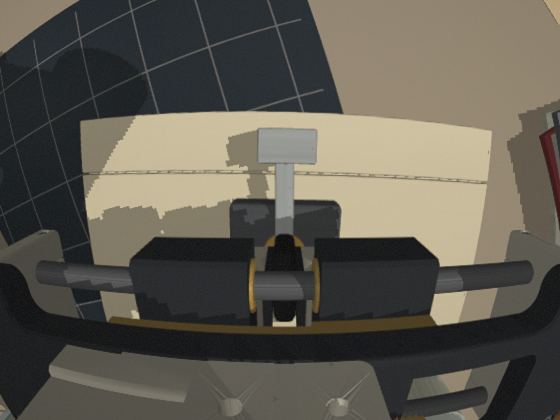

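The wrist view shows the tongue at column 285 running under the middle of the keep (columns 258–317). It is about 1° short, so I'll finish the turn, release and lift.

```bash
python3 -m crank '[[[0,0,0,0.2],[0,0,0,0.2],[0,0,0,0.2]]]'
python3 -m crank '[[[0,0,0,0],[0,0,0,0],[0,0,0,0],[0,0,0,0],[0,0,0,0],[0,0,0,0]]]' 0
python3 -m crank '[[[0,0,-1,0],[0,0,-2,0],[0,0,-3.2,0],[0,0,-3.2,0],[0,0,-3.2,0],[0,0,-3.2,0]]]'
python3 - <<'E'
from h import *
s=arm.get_state()
im,d=arm.grab_frame("wrist");cv2.imwrite("pics/w4.png",im[...,::-1])
T,c,q,t=ana(wristw(d,s))
h=T[:,:2].mean(0);k=np.array(cv2.minAreaRect(q[:,:2].astype(np.float32))[0]);print(h,k,np.degrees(np.arctan2(*(k-h)[::-1])))
im,d=arm.grab_frame("side");cv2.imwrite("pics/side4.png",im[240:400,120:340,::-1].repeat(3,0).repeat(3,1))
ana(world("side",d,d>0))
E
```

```text
t: 7.78
eef_pos: [0.577, 0.1878, 0.0953]
ee_rot: [3.141, -0.0, 2.899]
force: [-1.3, 5.2, -0.6]
width: 0.0095
gripper_force: 25.0
t: 8.52
eef_pos: [0.5771, 0.1874, 0.0953]
ee_rot: [-3.142, -0.0, 2.897]
force: [0.4, 0.0, -0.4]
width: 0.064
gripper_force: 0.0
t: 9.28
eef_pos: [0.5766, 0.1871, 0.1743]
ee_rot: [-3.14, -0.001, 2.897]
force: [0.2, 0.6, 0.1]
width: 0.0879
gripper_force: 0.0
head (array([576.9, 186.7]), array([ 9.7, 35.9]), np.float64(76.4), 751) 0.12587499979763261
case (array([581. , 186.2]), array([63.6, 63.6]), np.float64(74.6), 4226)
keep (array([519.6, 201.4]), array([29.2, 20.5]), np.float64(76.0), 956) 0.0902609536672111
tongue (array([540.5, 195.8]), array([ 9.3, 27.3]), np.float64(76.2), 455)
lid (array([566.2, 189.9]), array([281.7, 137. ]), np.float64(75.9), 35296)
[0.57591384 0.18700695] [0.5196076  0.20142186] 165.64017604947193
head (array([578.3, 189.3]), array([10. , 35.3]), np.float64(74.9), 244) 0.12520001870516506
case (array([582.2, 188. ]), array([63.6, 64.2]), np.float64(75.8), 1340)
keep (array([519.5, 203.5]), array([30.5, 18.3]), np.float64(75.0), 352) 0.08979167324533674
tongue (array([535.1, 201.8]), array([16.6, 41.1]), np.float64(58.7), 153)
lid (array([581.3, 187.3]), array([280.7, 166.7]), np.float64(75.7), 19295)
```

View pics/w4.png

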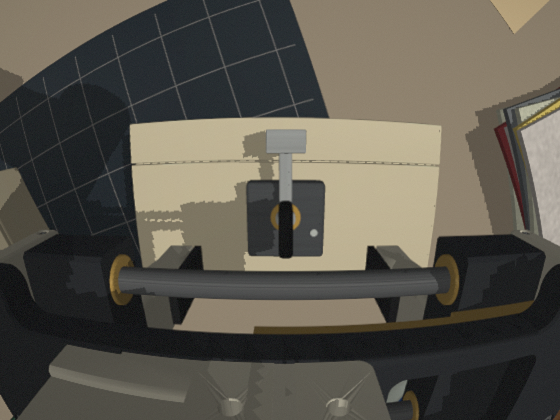

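View pics/side4.png

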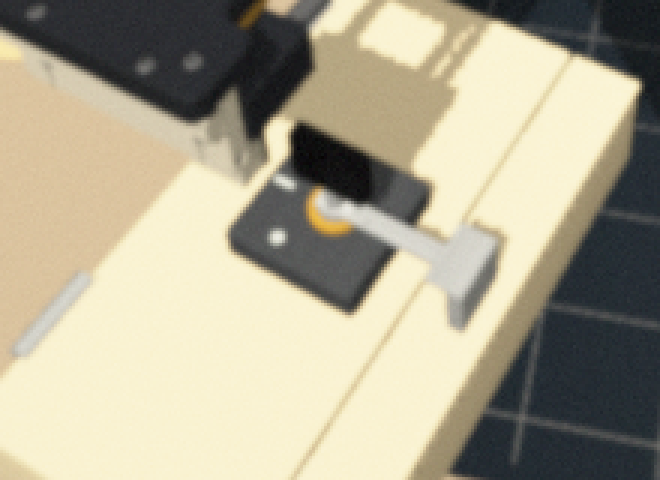

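Both views show the tongue (column 286 in the wrist picture) centred under the keep (columns 267–306) and the head square to the long side. The gripper is clear above, so I'm handing in.

```bash
python3 -c "
from h import *;print(arm.job_done())"
```

```text
the job is handed in; nothing more can be done
None
```

The long box is locked: I turned its key back to the stop, then forward until the tongue lay centred under the keep (within about 1° by camera), and let go; I never touched the square box's key, and the job is handed in.

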